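# Fetch the stapler from behind the tin and the stamp

### The arm

A 6-joint arm with a two-finger parallel gripper is mounted at the origin on the work surface. World frame = base frame: x ahead of the robot, y to its left, z up, the work surface at z = 0. Lengths are in m, angles in degrees, forces in N, time in s.
With the tool pointing down it reaches from about 0.4 to 0.825 m from the base axis. Payload 7 kg.
Tool frame: the origin (TCP) lies midway between the tips of the shut fingers; the grasp point (between the pads) lies r.grip_depth behind it (r.grip_depth is the distance from the TCP to the grasp point, in m); z points along the fingers, y is the direction in which the jaws open and shut (so a half turn about z gives the same grasp; the last joint's range is limited). The gripper opens to 88 mm and grips with 3 to 60 N. Pads are 19 mm wide; open, the fingers measure 130 mm over their backs; the gripper's body (78 mm by 193 mm) begins 47 mm behind the grasp point.
Start: joints at [80.048, 20.546, 0.682, 0, -70.136, -16.507], TCP at [0.301, 0.604, 0.227] pointing down, gripper open.
Joint ranges: [-176.03, 176.03], [-82.01, 121.73], [-58.28, 71.71], [-173.87, 95.51], [-174.79, -0.11], [-173.66, 173.66]. Speed limits (degrees/s): [136.94, 136.94, 172.46, 180, 180, 180].

### API

Orientations are given as [roll, pitch, yaw] about the fixed x, y, z axes, in that order (R = Rz(yaw) Ry(pitch) Rx(roll)).
In Python, from plant import r, imaging, close_job gives the robot as it stands.
- The arm moves only by the tool step_arm, never from a script. Its argument "commands" is a list of rows, each a list of 2 entries, a list of its own where there are three numbers: the shift along the tool's x, y, z in mm, then the turn about the tool's z in degrees. In form: [[[x, y, z], twist], ...]. A call has 1 to 20 rows; each row shifts and turns the commanded pose from where the row before left it, along the tool's axes as they then stand; what a row does not reach is not made up. A row lasts 1/8 s, in which the tool goes at most 62.5 mm and 10.7 degrees, less where a joint would pass 70% of its speed; a pose out of reach is approached as far as the arm can. A call with a gripper value outside its range is refused whole. "gripper" is the closure, from 0 (fully open) to 1 (shut), set as the call begins (left out, the last holds). The fingers move at their own pace and stop on an object; "grip_force" is the grip in N (left out, the last holds). Time passes only in rows, so rows that do not move let the fingers close. It gives the time, the measured TCP pose, the force and the opening at its end, in the units of the state.
- r.get_state(): the state, without advancing time (a new reading comes with each control period).
- imaging.capture(name): name is "side" or "top"; returns a dict with "img" (384x512x3 uint8, red, green, blue), "z_map" (384x512 float32, m along the optical axis (not along the pixel's ray), 0 where there is no reading), "vfov" (degrees; the focal length in pixels is half the picture's height over the tangent of half this angle, whatever the lens; pixels are square), "cx", "cy" (the principal point, pixels), "extrinsics" (4x4, takes a point from camera to world coordinates). Camera axes: x right, y down, z forward; pixel columns grow to the right and rows downward; lengths in m; the calibration is good to about 2 mm. A picture is of the moment at which its call begins.
- close_job(): hands the job in, once; it reports no verdict.
The state is a dict: "time_s": time; "joints": joint angles; "qd": joint speeds; "joint_torque": joint torques, N m; "tcp_pos": TCP position; "eef_rot": TCP orientation; "contact_force": force on the tool from outside, world axes, zero at the start; "moment": the same for the moment, N m; "gripper_width": finger opening in m.
Only numpy, scipy, OpenCV 4.12 (cv2) and the standard library are available. Lean on these libraries where they do the work, as an engineer would, in place of code of your own. Each camera call takes 0.05 s, during which the arm holds its last target.

### The job

The stapler lies at the back of the plywood desk organiser, shut in by a round tin and a hand stamp that stand in front of it. First stand the tin and the stamp together on the grey felt mat, then take out the stapler and lay it flat inside the shallow dark wooden pen tray; last, put the tin and the stamp back in the organiser, each upright and exactly where it stood at the start, the stamp square to the organiser. Keep everything the right way up and do not disturb the mug, the mouse or the speaker.

Things in the scene. Friction and masses are not known exactly. Their poses are not given: they have to be found in the camera images.
- tin_mid (a point): round white tin with bare metal lid and wooden knob, one rigid piece, 0.15 to 0.31 kg. Body 66 mm across, 50 mm tall; the knob is an upright square block on the axis, 26 x 26 mm, 50 to 86 mm above the underside, its flat sides along x and y: grip it there. This point: its centre, 43 mm above the underside; z up. At the start its x and y are along the organiser's.
- stamp_mid (a point): hand stamp, rigid, 0.13 to 0.25 kg: square wooden block 64 x 64 x 26 mm (rubber underside), in its middle an upright square dark-wood handle 26 x 26 mm, 26 to 86 mm above the underside (thin brass collar at its foot, up to 32 mm): grip the handle. This point: its centre, 43 mm above the underside; x, y along the sides of block and handle (at the start the organiser's x, y), z up.
- stapler_mid (a point): black desk stapler, one rigid piece, 130 mm long (x), 34 wide (y), 46 tall, 0.15 to 0.31 kg. Upper arm 32 mm wide, 24 to 46 mm above the underside: grip it across the width, mid-length. It lies along the organiser's y, about 10 mm behind tin and stamp, 35 mm free to the rear wall. This point: its centre, 23 mm above the underside.
- organiser: fixed plywood tray, open to the front (-x) and top; origin on the desk, x towards its rear wall. Base 230 mm wide (y), x -105 to 65 mm, its top 10 mm above the origin. Rear wall x 55 to 65 mm, 45 mm high; side walls y 105 to 115 mm either side, 30 mm high. Tin and stamp stand on the base near x -60, y +-40 mm, about 15 mm apart; which is left or right varies.
- mat: fixed grey felt mat, 220 mm (x) by 140 mm (y), 3 mm thick: the side area, with room for tin and stamp one behind the other along x. Origin: centre of its underside, on the desk. It lies left or right of the organiser.
- tray: fixed shallow dark-wood pen tray, outside 168 mm (x) by 72 mm (y), 10 mm high, walls 6 mm; inside 156 x 60 mm, inner floor 6 mm above the desk. The stapler fits along its length, either way round. Origin: centre of its underside, on the desk. It lies on the other side of the organiser from the mat.
- mug: bystander: white mug, 80 mm across, 90 mm tall, origin at the centre of its underside. Leave it alone.
- speaker: bystander: upright black portable speaker, 60 x 90 x 130 mm, origin at the centre of its underside. Leave it alone.
- mouse: bystander: grey computer mouse, 105 x 60 x 24 mm, origin at the centre of its underside. Leave it alone.
Mind the look-alikes: they are no part of the job. Several things have the shape of the tray; the one meant has the colours described above.

How it is judged (in metres and radians):
On the way, in this order (a step that is already met when the one before it is completed fails the run):
1. the tin and the stamp both stand on the mat, released, while the stapler is still in its place (x of tin_mid in the frame of mat between -0.1 and 0.1 m and y of tin_mid in the frame of mat between -0.06 and 0.06 m and height (world z) of each of tin_mid, stamp_mid below 0.052 m and contact force between the fingers and tin below 0.2 N and linear speed of each of tin, stamp below 0.03 m/s and angle between each of tin_mid, stamp_mid's own z axis and vertical below 0.1 rad and x of stamp_mid in the frame of mat between -0.1 and 0.1 m and y of stamp_mid in the frame of mat between -0.06 and 0.06 m and contact force between the fingers and stamp below 0.2 N and distance of stapler_mid from where it was at the start of the episode below 0.03 m), for 0.2 s.
2. the stapler lies in the pen tray, released, while the tin and the stamp still stand on the mat (x of stapler_mid in the frame of tray between -0.018 and 0.018 m and y of stapler_mid in the frame of tray between -0.018 and 0.018 m and height (world z) of stapler_mid below 0.036 m and angle between the x axis of stapler_mid and the x axis of tray, either way round below 0.25 rad and contact force between the fingers and stapler below 0.2 N and linear speed of each of stapler, tin, stamp below 0.03 m/s and angle between each of stapler_mid, tin_mid, stamp_mid's own z axis and vertical below 0.1 rad and x of tin_mid in the frame of mat between -0.1 and 0.1 m and y of tin_mid in the frame of mat between -0.06 and 0.06 m and height (world z) of each of tin_mid, stamp_mid below 0.052 m and contact force between the fingers and tin below 0.2 N and x of stamp_mid in the frame of mat between -0.1 and 0.1 m and y of stamp_mid in the frame of mat between -0.06 and 0.06 m and contact force between the fingers and stamp below 0.2 N), for 0.2 s.
3. the tin and the stamp are back where they stood, with the stapler in the pen tray (x of stapler_mid in the frame of tray between -0.018 and 0.018 m and y of stapler_mid in the frame of tray between -0.018 and 0.018 m and height (world z) of stapler_mid below 0.036 m and angle between the x axis of stapler_mid and the x axis of tray, either way round below 0.25 rad and contact force between the fingers and stapler below 0.2 N and linear speed of each of stapler, tin, stamp below 0.03 m/s and angle between each of stapler_mid, tin_mid, stamp_mid's own z axis and vertical below 0.1 rad and distance of each of tin_mid, stamp_mid from where it was at the start of the episode below 0.015 m and contact force between the fingers and tin below 0.2 N and contact force between the fingers and stamp below 0.2 N and (angle between the x axis of stamp_mid and the x axis of organiser, either way round below 0.3 rad or angle between the x axis of stamp_mid and the y axis of organiser, either way round below 0.3 rad)), for 0.2 s.
At the end, for the whole second after the job is handed in: Stapler flat in the pen tray (centre within 18 mm of the tray's along each tray axis, lengths within 0.25 rad); tin and stamp upright in the organiser, each centre within 15 mm of where it was at the start, the stamp within 0.3 rad of square to the organiser; all released and at rest (all of step 3); the robot touches nothing.
It fails at once if the mug, the speaker or the mouse is moved more than 20 mm or tipped (distance of any of mug, speaker, mouse from where it was at the start of the episode above 0.02 m or angle between any of mug, speaker, mouse's own z axis and vertical above 0.2 rad).
It fails at once if the tin, the stamp or the stapler is tipped over (angle between any of tin_mid, stamp_mid, stapler_mid's own z axis and vertical above 0.7 rad).
It also fails if it takes over 142 s, if anything falls off the work surface, if the arm or the gripper's body presses on something with over 40 N, if the wrist force passes 120 N, or if a joint passes its speed limit or range.

## Working session

There is one attempt and no reset: what is moved stays moved. The work goes in short steps, Python scripts to look and compute and a tool call to move; the robot and the scene stay as the last step left them, time stands still between calls to the robot, and variables do not carry over. Pictures are saved under pics/ and viewed, and the job is handed in when it is done.

Besides the shell and the picture viewer there is one more tool, called after "Call:" by a JSON object that holds its "fn" and its "kwargs". step_arm: Moves the arm, as the interface text tells. Its arguments: {"type":"object","properties":{"commands":{"type":"array","items":{"type":"array"}},"gripper":{"type":"number"},"grip_force":{"type":"number"}},"required":["commands"]}

```bash
ls; mkdir -p pics; cat > h.py <<'E'
import numpy as np,cv2
from plant import r, imaging, close_job
def cap(n,f=None):
    d=imaging.capture(n)
    if f: cv2.imwrite('pics/'+f,d['img'][:,:,::-1])
    return d
def pts(d):
    h,w=d['z_map'].shape
    f=h/2/np.tan(np.radians(d['vfov'])/2)
    u,v=np.meshgrid(np.arange(w),np.arange(h))
    z=d['z_map']
    P=np.stack([(u-d['cx'])/f*z,(v-d['cy'])/f*z,z],-1)
    E=np.array(d['extrinsics'])
    W=P@E[:3,:3].T+E[:3,3]
    W[z==0]=np.nan
    return W
E
python3 - <<'E'
from h import *
for n in('top','side'):
    d=cap(n,n+'0.png'); np.savez('/tmp/'+n+'0.npz',W=pts(d),img=d['img'])
    print(n,d['vfov'],d['cx'],d['cy'],np.round(d['extrinsics'],3).tolist())
s=r.get_state();print(s, r.grip_depth)
E
```

```text
pics
top 51.673763312569015 260.67448164801317 197.0377377116652 [[-0.019, -0.989, 0.147, 0.361], [-1.0, 0.02, 0.009, -0.073], [-0.012, -0.147, -0.989, 1.135], [0.0, 0.0, 0.0, 1.0]]
side 49.57091274612155 258.4988782249468 192.58268988151255 [[-0.965, -0.205, 0.164, 0.31], [-0.262, 0.728, -0.634, 0.602], [0.011, -0.655, -0.756, 0.861], [0.0, 0.0, 0.0, 1.0]]
{'time_s': 0.1, 'joints': array([ 8.00477990e+01,  2.05874149e+01,  6.37183580e-01, -1.89647722e-02,
       -7.01366586e+01, -1.65068872e+01]), 'qd': array([ 0.0219447 , -0.12069407,  0.16862695,  0.01574331,  0.06289762,
       -0.01174205]), 'joint_torque': array([-9.88201173e-04, -5.84162164e+01,  2.93753511e+01,  7.01552242e+00,
        1.02167315e-02, -5.21937795e-05]), 'tcp_pos': array([0.30056974, 0.60386876, 0.2256976 ]), 'eef_rot': array([ 1.79911625e+02, -7.59639461e-03, -2.64655397e+01]), 'contact_force': array([ 0.21927046,  0.1275109 , -0.52202915]), 'moment': array([ 0.01485843, -0.04787289,  0.01173164]), 'gripper_width': 0.08743311869460613} 0.0188
```

View pics/top0.png

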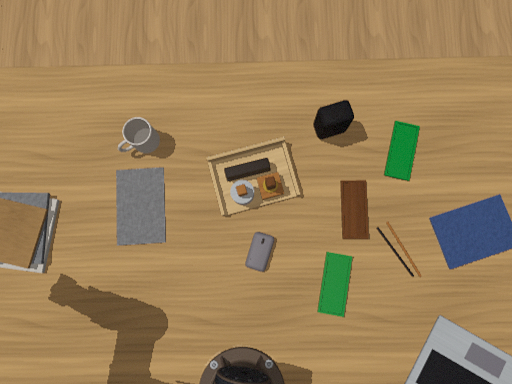

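View pics/side0.png

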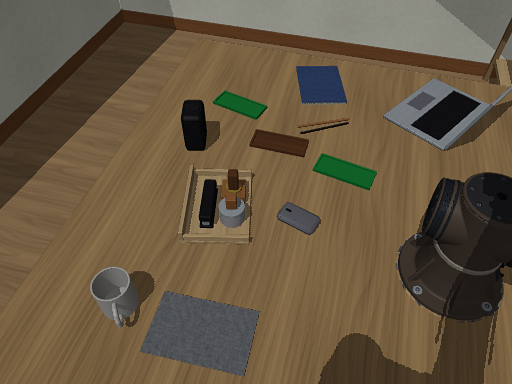

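The top view shows the mat at (140,206), the organiser at (254,178) with the tin at (242,192), the stamp at (270,184) and the stapler at (247,169). The dark brown tray is at (355,210); the green trays are look-alikes. The mouse at (261,252) sits in front of the organiser, with the mug at (140,133) and the speaker at (333,120).

```bash
python3 - <<'E'
from h import *
a=np.load('/tmp/top0.npz');W=a['W'];im=a['img'][:,:,::-1]
c=cv2.resize(im[130:225,200:310],None,fx=7,fy=6.3,interpolation=cv2.INTER_CUBIC)
c=cv2.resize(im[132:222,200:310],None,fx=6.5,fy=6.5,interpolation=cv2.INTER_CUBIC)
cv2.imwrite('pics/orgc.png',c)
def rect(m):
    n,l,s,_=cv2.connectedComponentsWithStats(m.astype(np.uint8))
    k=1+np.argmax(s[1:,4]);mm=l==k
    p=W[mm]; 
    (c,sz,an)=cv2.minAreaRect((p[:,:2]*1000).astype(np.float32)); print(mm.sum(),np.round(c,1),np.round(sz,1),round(an,1),'med',np.round(np.median(p,0),4),'zr',np.nanmin(p[:,2]),np.nanmax(p[:,2]))
X,Y,Z=W[...,0],W[...,1],W[...,2]
print('desk z',np.nanmedian(Z))
yy,xx=np.mgrid[:384,:512]
def box(u0,v0,u1,v1): return (xx>=u0)&(xx<=u1)&(yy>=v0)&(yy<=v1)
I=a['img'].astype(int)
sat=I.max(2)-I.min(2)
print('mat');rect(box(105,155,175,255)&(sat<25))
print('tray');rect(box(330,170,380,250)&(I.sum(2)<260))
print('tray all>z');rect(box(330,170,380,250)&(Z>0.004))
B=box(200,130,310,222)
print('org');rect(B&(Z>0.006))
print('org25');rect(B&(Z>0.024))
print('stapler');rect(B&(Z>0.047)&(Z<0.062)&(I.sum(2)<150))
for n,b in (('tin',box(225,175,254,207)),('stamp',box(255,168,290,205))):
    for z0,z1 in((.08,.11),(.05,.07),(.03,.04)):
        try: print(n,z0);rect(b&(Z>z0)&(Z<z1))
        except Exception as e: print(e)
print('mug');rect(box(110,110,165,160)&(Z>.05))
print('spk');rect(box(305,95,360,145)&(Z>.1))
print('mouse');rect(box(240,225,280,275)&(Z>.006))
E
```

```text
desk z -0.0003024575374658278
mat
3600 [511.  295.4] [241.8 112. ] 16.3 med [nan nan nan] zr -0.004681205663940036 0.011286458822419299
tray
1548 [ 489.8 -328.8] [168.5  78.9] 1.0 med [nan nan nan] zr -0.004147501401687181 0.018142449088036194
tray all>z
1293 [ 488.7 -329.1] [ 76.6 164.8] 89.6 med [ 0.4867 -0.328   0.0074] zr 0.0040008600188989885 0.018142449088036194
org
4819 [587.1 -41. ] [171.9 230.8] 14.1 med [ 0.586  -0.0404  0.0203] zr 0.006004453964746137 0.10026614321588823
org25
819 [587.2 -40.8] [171.6 230.2] 14.1 med [ 0.6417 -0.0208  0.0321] zr 0.024062463157311864 0.0500573800942421
stapler
171 [605.2 -27.2] [ 31.5 123.1] 13.2 med [ 0.6036 -0.0545  0.0545] zr 0.047684025424695964 0.05988554552202552
tin 0.08
99 [537.9 -10.5] [26.8 25.2] 13.7 med [ 0.5365 -0.0113  0.0954] zr 0.08038408877028003 0.10026614321588823
tin 0.05
340 [538.2 -10.4] [63.6 64.4] 88.1 med [ 0.5341 -0.0121  0.0597] zr 0.05002181966699326 0.06953019879977451
tin 0.03
3 [515.  -32.5] [0.3 7.8] 42.0 med [ 0.5148 -0.0325  0.0331] zr 0.030683147303664837 0.03419233729356552
stamp 0.08
96 [557.4 -88.6] [26.  25.4] 15.5 med [ 0.556  -0.0887  0.0949] zr 0.08130021054913827 0.09981307649893956
stamp 0.05
35 [600.8 -66.5] [ 9.  36.8] 3.8 med [ 0.6016 -0.0597  0.0545] zr 0.05039274624881629 0.0583638264102424
stamp 0.03
323 [557.5 -88.7] [63.9 63.4] 14.3 med [ 0.5528 -0.086   0.0358] zr 0.030252474676237817 0.03989731719999012
mug
490 [695.5 279.2] [ 79.5 103. ] 66.1 med [0.7026 0.2829 0.0761] zr 0.050239269331898484 0.09342242768840658
spk
781 [ 732.4 -266.3] [61.1 89.2] 16.6 med [ 0.7265 -0.2634  0.129 ] zr 0.10009831236927424 0.13778208475227738
mouse
788 [375.7 -56.2] [ 60.  107.7] 71.5 med [ 0.3731 -0.0554  0.0227] zr 0.006012294803757534 0.029380895647047378
```

View pics/orgc.png

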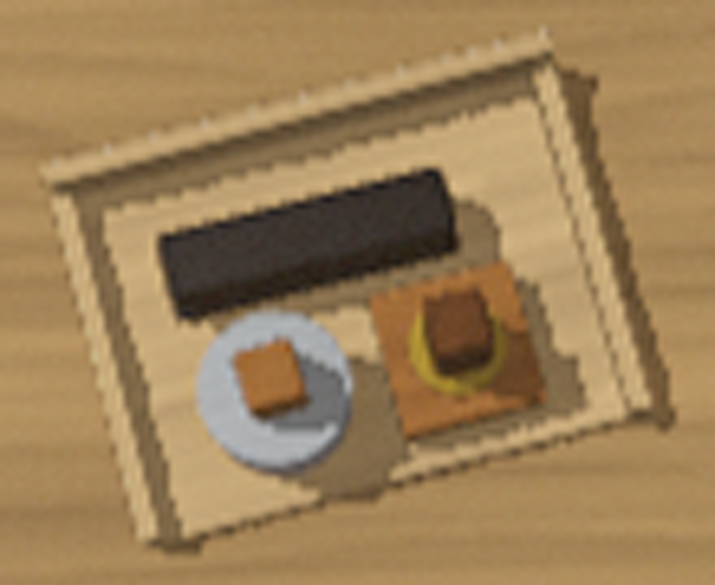

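```bash
python3 - <<'E'
from h import *
a=np.load('/tmp/top0.npz');im=a['img'][:,:,::-1]
m=cv2.resize(im[160:252,105:177],None,fx=6,fy=6,interpolation=cv2.INTER_CUBIC)
t=cv2.resize(im[170:250,330:382],None,fx=6.9,fy=6.9,interpolation=cv2.INTER_CUBIC)
t=cv2.copyMakeBorder(t,0,552-t.shape[0],0,0,cv2.BORDER_CONSTANT) if t.shape[0]<552 else t[:552]
cv2.imwrite('pics/mt.png',np.hstack([m,t])); print(m.shape,t.shape)
E
```

```text
(552, 432, 3) (552, 359, 3)
```

View pics/mt.png

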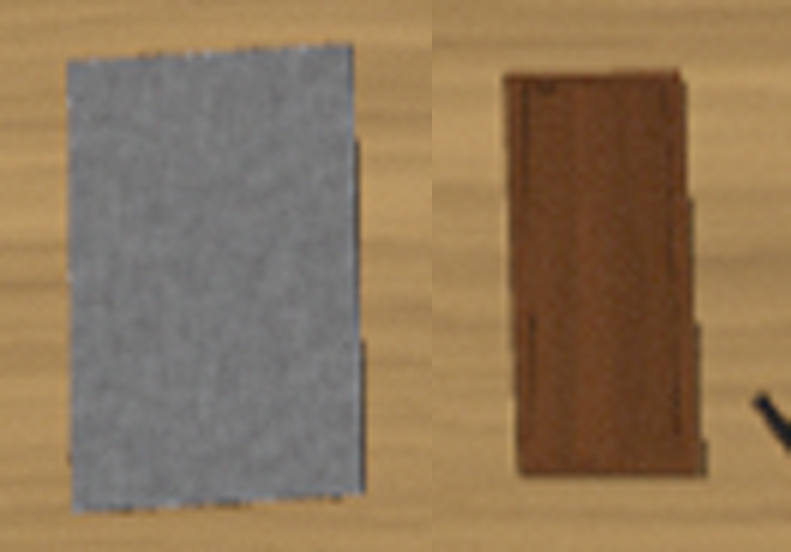

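```bash
cat >> h.py <<'E'
def ray(d,u,v,z0):
    f=384/2/np.tan(np.radians(d['vfov'])/2);E=np.array(d['extrinsics'])
    k=E[:3,:3]@np.array([(u-d['cx'])/f,(v-d['cy'])/f,1]);o=E[:3,3]
    return o+k*(z0-o[2])/k[2]
E
python3 - <<'E'
from h import *
d=cap('top')
def go(C,sc,o,z):
    Q=np.array([ray(d,u/sc+o[0]-.4,v/sc+o[1]-.4,z)[:2] for u,v in C])*1000
    print(np.round(Q,1).tolist(),'ctr',Q.mean(0).round(1),'len',[round(np.linalg.norm(Q[i]-Q[i-1]),1) for i in range(4)], 'yaw',np.degrees(np.arctan2(*(Q[0]-Q[3])[::-1])),np.degrees(np.arctan2(*(Q[1]-Q[2])[::-1])),np.degrees(np.arctan2(*(Q[0]-Q[1])[::-1]))-90)
go([(67,62),(354,44),(363,493),(73,511)],6,(105,160),.003)
go([(73,75),(249,70),(268,473),(87,475)],6.9,(330,170),.01)
def T(): pass
tgt={'tin':(538.1,-10.5),'stamp':(557.5,-88.7)}
th=np.radians(14.1)
# side camera check of knob positions
W=np.load('/tmp/side0.npz');im=W['img'];W=W['W'];Z=W[...,2]
n,l,s,_=cv2.connectedComponentsWithStats(((Z>.085)&(Z<.101)&(abs(W[...,0]-.55)<.08)&(abs(W[...,1]+.05)<.09)).astype(np.uint8))
for k in range(1,n):
    if s[k,4]>15:
        p=W[l==k];print(s[k,4],cv2.minAreaRect((p[:,:2]*1000).astype(np.float32)))
m=(Z>.045)&(Z<.06)&(im.sum(2)<120)&(abs(W[...,0]-.6)<.08)&(abs(W[...,1]+.03)<.1)
n,l,s,_=cv2.connectedComponentsWithStats(m.astype(np.uint8))
for k in range(1,n):
    if s[k,4]>15:
        p=W[l==k];print(s[k,4],cv2.minAreaRect((p[:,:2]*1000).astype(np.float32)),np.median(p,0))
E
```

```text
[[619.0, 360.5], [625.0, 220.2], [406.9, 212.1], [401.1, 350.0]] ctr [513.  285.7] len [np.float64(218.2), np.float64(140.5), np.float64(218.2), np.float64(138.0)] yaw 2.7694936134232355 2.119997450655712 2.431402138285634
[[572.5, -292.2], [573.1, -365.4], [405.8, -363.5], [406.4, -289.8]] ctr [ 489.4 -327.7] len [np.float64(166.1), np.float64(73.3), np.float64(167.3), np.float64(73.7)] yaw -0.7961164277846687 -0.6561924650030415 0.4476675166713733
96 ((557.5419311523438, -87.5195541381836), (23.18347930908203, 29.324682235717773), 17.37422752380371)
112 ((536.332275390625, -8.805255889892578), (24.328052520751953, 26.116655349731445), 17.895978927612305)
507 ((604.443115234375, -20.70319366455078), (31.619173049926758, 125.3748779296875), 13.236832618713379) [ 0.6022523  -0.01419292  0.05596157]
37 ((550.583984375, -81.37915802001953), (30.030391693115234, 14.581880569458008), 51.263458251953125) [ 0.55220463 -0.0764874   0.0523723 ]
```

```bash
cat >> h.py <<'E'
def plan(*targets):
    s=r.get_state();p=np.array(s['tcp_pos'])*1000;y=s['eef_rot'][2]
    print('t',round(s['time_s'],2),'tcp',p.round(1),'rpy',np.round(s['eef_rot'],2),'F',np.round(s['contact_force'],1),'w',round(s['gripper_width']*1000,1),'j',np.round(s['joints'],0))
    for t in targets:
        if t is None: continue
        yy=y if len(t)<4 else t[3]
        # shift in tool axes at yaw yy, after a twist of y-yy
        c,sn=np.cos(np.radians(yy)),np.sin(np.radians(yy))
        D=np.array(t[:3])-p
        print(' twist',round((y-yy+180)%360-180,2),'shift',np.round([D@[c,sn,0],D@[sn,-c,0],-D[2]],1))
        p=np.array(t[:3],float);y=yy
E
python3 -c "
from h import *
plan((538,-10.5,200,-75.9),(538,-10.5,66,-75.9))"
```

```text
t 0.15 tcp [300.6 603.9 225.8] rpy [ 1.7993e+02 -1.0000e-02 -2.6460e+01] F [-0.1 -0.9  0.3] w 87.6 j [ 80.  21.   1.  -0. -70. -17.]
 twist 49.44 shift [653.8 -80.5  25.8]
 twist 0.0 shift [  0.   0. 134.]
```

Call:
{"fn": "step_arm", "kwargs": {"commands": [[[0,0,0],9.9],[[0,0,0],9.9],[[0,0,0],9.9],[[0,0,0],9.9],[[0,0,0],9.8]], "gripper": 0}}

```text
time_s: 0.78
tcp_pos: [0.3007, 0.6041, 0.2261]
eef_rot: [180.0, -0.0, -76.2]
contact_force: [-0.4, 0.9, 0.8]
gripper_width: 0.0878
```

Call:
{"fn": "step_arm", "kwargs": {"commands": [[[41,-5,1.6],0],[[41,-5,1.6],0],[[41,-5,1.6],0],[[41,-5,1.6],0],[[41,-5,1.6],0],[[41,-5,1.6],0],[[41,-5,1.6],0],[[41,-5,1.6],0],[[41,-5,1.6],0],[[41,-5,1.6],0],[[41,-5,1.6],0],[[41,-5,1.6],0],[[41,-5,1.6],0],[[41,-5,1.6],0],[[40,-5,1.6],0],[[40,-5,1.6],0],[[0,0,0],0],[[0,0,0],0]]}}

```text
time_s: 3.02
tcp_pos: [0.5378, -0.0104, 0.2007]
eef_rot: [180.0, 0.0, -75.9]
contact_force: [0.7, 0.5, 0.5]
gripper_width: 0.0878
```

```bash
python3 -c "
from h import *
plan((538,-10.5,200,-75.9),(538,-10.5,68,-75.9))
cap('side','s1.png')"
```

```text
t 3.02 tcp [537.8 -10.4 200.7] rpy [ 1.7997e+02  1.0000e-02 -7.5910e+01] F [0.7 0.5 0.5] w 87.8 j [ 20.   9. -19.  -0. -62.  -6.]
 twist -0.01 shift [ 0.1 -0.1  0.7]
 twist 0.0 shift [  0.   0. 132.]
```

View pics/s1.png

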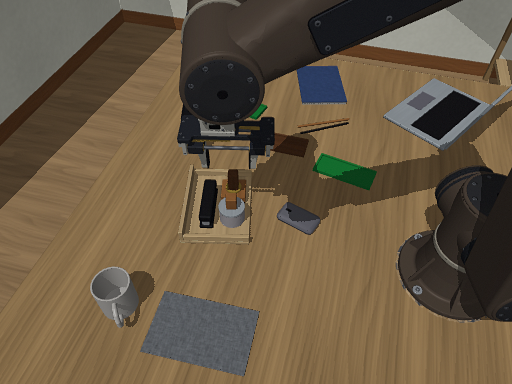

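The jaws are above the tin at about (235,160) and line up with the organiser's x axis; nothing has been disturbed. I'll descend and grip.

Call:
{"fn": "step_arm", "kwargs": {"commands": [[[0,0,30],0],[[0,0,30],0],[[0,0,30],0],[[0,0,25],0],[[0,0,19],0],[[0,0,0],0],[[0,0,0],0]]}}

```text
time_s: 3.95
tcp_pos: [0.5386, -0.0097, 0.0679]
eef_rot: [-179.9, -0.0, -75.8]
contact_force: [0.3, -0.0, 0.3]
gripper_width: 0.0876
```

Call:
{"fn": "step_arm", "kwargs": {"commands": [[[0,0,0],0],[[0,0,0],0],[[0,0,0],0],[[0,0,0],0],[[0,0,0],0],[[0,0,0],0],[[0,0,0],0],[[0,0,0],0]], "gripper": 1, "grip_force": 25}}

```text
time_s: 4.95
tcp_pos: [0.5381, -0.0104, 0.0669]
eef_rot: [180.0, -0.0, -75.9]
contact_force: [0.8, -0.6, -0.5]
gripper_width: 0.0256
```

```bash
python3 -c "
from h import *
plan((562,288,200))"
```

```text
t 4.95 tcp [538.1 -10.4  66.9] rpy [180.    -0.   -75.86] F [ 0.8 -0.6 -0.5] w 25.6 j [ 20.  17. -28.   0. -45.  -6.]
 twist 0.0 shift [-283.5  -96.  -133.1]
```

Call:
{"fn": "step_arm", "kwargs": {"commands": [[[0,0,-10],0],[[0,0,-20],0],[[0,0,-25],0],[[0,0,-25],0],[[0,0,0],0],[[-15.5,-6,0],0],[[-33,-11,0],0],[[-33.5,-11,0],0],[[-33.5,-11,0],0],[[-33.5,-11,0],0],[[-33.5,-11,0],0],[[-33.5,-11,0],0],[[-33.5,-11,0],0],[[-22,-9,0],0],[[-12,-4,0],0],[[0,0,0],0],[[0,0,0],0]]}}

```text
time_s: 7.08
tcp_pos: [0.5617, 0.2871, 0.1469]
eef_rot: [180.0, -0.0, -75.9]
contact_force: [-0.1, 0.3, -2.0]
gripper_width: 0.0261
```

```bash
python3 -c "
from h import *
plan((562,288,60))
cap('side','s2.png')"
```

```text
t 7.08 tcp [561.7 287.1 146.9] rpy [ 1.7997e+02 -1.0000e-02 -7.5900e+01] F [-0.1  0.3 -2. ] w 26.1 j [ 45.  20. -11.  -0. -59. -31.]
 twist 0.0 shift [-0.8 -0.5 86.9]
```

View pics/s2.png

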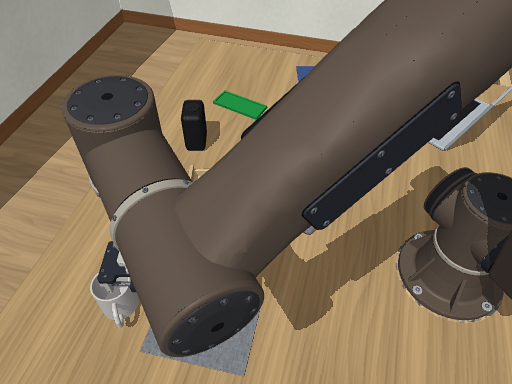

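The tin hangs out of sight under the wrist above the mat. The gripper body comes near the mug's rim at (115,280), but at its lowest it stays about 30 mm above it, so lowering is safe.

Call:
{"fn": "step_arm", "kwargs": {"commands": [[[0,0,25],0],[[0,0,25],0],[[0,0,15],0],[[0,0,10],0],[[0,0,6],0],[[0,0,4],0],[[0,0,2],0],[[0,0,0],0],[[0,0,0],0]]}}

```text
time_s: 8.25
tcp_pos: [0.5621, 0.2881, 0.0603]
eef_rot: [-180.0, 0.0, -75.9]
contact_force: [-0.4, 0.0, -1.8]
gripper_width: 0.0261
```

```bash
python3 -c "
from h import *
plan()"
```

```text
t 8.25 tcp [562.1 288.1  60.3] rpy [-1.7997e+02  1.0000e-02 -7.5850e+01] F [-0.4  0.  -1.8] w 26.1 j [ 45.  25. -16.   0. -49. -31.]
```

Call:
{"fn": "step_arm", "kwargs": {"commands": [[[0,0,0.8],0],[[0,0,0],0],[[0,0,0],0]]}}

```text
time_s: 8.62
tcp_pos: [0.5622, 0.2882, 0.0599]
eef_rot: [-180.0, 0.0, -75.8]
contact_force: [-2.0, -0.2, 6.0]
gripper_width: 0.0261
```

Call:
{"fn": "step_arm", "kwargs": {"commands": [[[0,0,0],0],[[0,0,0],0],[[0,0,0],0],[[0,0,0],0],[[0,0,0],0],[[0,0,-10],0],[[0,0,-30],0],[[0,0,-30],0],[[0,0,-20],0],[[0,0,0],0],[[0,0,0],0]], "gripper": 0}}

```text
time_s: 10.0
tcp_pos: [0.5616, 0.2879, 0.149]
eef_rot: [180.0, 0.0, -75.9]
contact_force: [0.9, -0.7, -1.2]
gripper_width: 0.0876
```

```bash
python3 -c "
from h import *
plan((557.5,-88.5,150,-75.9),(557.5,-88.5,63,-75.9))"
```

```text
t 10.0 tcp [561.6 287.9 149. ] rpy [ 1.7998e+02  1.0000e-02 -7.5870e+01] F [ 0.9 -0.7 -1.2] w 87.6 j [ 45.  20. -11.  -0. -59. -31.]
 twist 0.03 shift [364.   95.7  -1. ]
 twist 0.0 shift [ 0.  0. 87.]
```

Call:
{"fn": "step_arm", "kwargs": {"commands": [[[16,4.2,0],0],[[36.5,9.6,0],0],[[36.5,9.6,0],0],[[36.5,9.6,0],0],[[36.5,9.6,0],0],[[36.5,9.6,0],0],[[36.5,9.6,0],0],[[36.5,9.6,0],0],[[36.5,9.6,0],0],[[36,9.5,0],0],[[20,5.2,0],0],[[0,0,0],0],[[0,0,0],0]]}}

```text
time_s: 11.62
tcp_pos: [0.5576, -0.0885, 0.1487]
eef_rot: [180.0, 0.0, -75.9]
contact_force: [0.6, -0.1, -0.2]
gripper_width: 0.0877
```

```bash
python3 -c "
from h import *
plan((557.5,-88.5,66,-75.9))
d=cap('side','s3.png');np.savez('/tmp/s3.npz',W=pts(d),img=d['img'])"
```

```text
t 11.62 tcp [557.6 -88.5 148.7] rpy [ 1.7995e+02  1.0000e-02 -7.5890e+01] F [ 0.6 -0.1 -0.2] w 87.7 j [ 11.  14. -20.  -0. -57.   3.]
 twist 0.01 shift [ 0.   0.1 82.7]
```

View pics/s3.png

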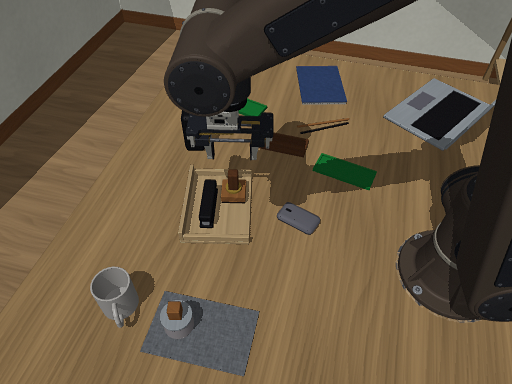

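The tin is upright on the mat at (177,318). The stamp at (234,185) and the stapler at (208,203) have not moved. Next is the stamp.

Call:
{"fn": "step_arm", "kwargs": {"commands": [[[0,0,25],0],[[0,0,25],0],[[0,0,20],0],[[0,0,13],0],[[0,0,0],0],[[0,0,0],0]]}}

```text
time_s: 12.42
tcp_pos: [0.5587, -0.0881, 0.0669]
eef_rot: [-179.9, -0.0, -75.8]
contact_force: [-0.5, 0.5, -0.2]
gripper_width: 0.0877
```

Call:
{"fn": "step_arm", "kwargs": {"commands": [[[0,0,0],0],[[0,0,0],0],[[0,0,0],0],[[0,0,0],0],[[0,0,0],0],[[0,0,0],0],[[0,0,0],0],[[0,0,0],0]], "gripper": 1}}

```text
time_s: 13.42
tcp_pos: [0.5581, -0.0883, 0.0661]
eef_rot: [180.0, -0.0, -75.9]
contact_force: [0.1, 0.3, -0.0]
gripper_width: 0.026
```

```bash
python3 -c "
from h import *
plan((464,284,140))"
```

```text
t 13.43 tcp [558.1 -88.3  66.1] rpy [180.    -0.   -75.86] F [ 0.1  0.3 -0. ] w 26.0 j [ 11.  19. -25.   0. -46.   3.]
 twist 0.0 shift [-3.84e+02  2.00e-01 -7.39e+01]
```

Call:
{"fn": "step_arm", "kwargs": {"commands": [[[0,0,-10],0],[[0,0,-20],0],[[0,0,-25],0],[[0,0,-19],0],[[0,0,0],0],[[-16,0,0],0],[[-36,0,0],0],[[-36,0,0],0],[[-36,0,0],0],[[-36,0,0],0],[[-36,0,0],0],[[-36,0,0],0],[[-36,0,0],0],[[-36,0,0],0],[[-36,0,0],0],[[-28,0,0],0],[[-16,0,0],0],[[0,0,0],0],[[0,0,0],0]]}}

```text
time_s: 15.8
tcp_pos: [0.4639, 0.2834, 0.1397]
eef_rot: [179.9, -0.0, -75.9]
contact_force: [0.4, 0.2, -1.9]
gripper_width: 0.0255
```

```bash
python3 -c "
from h import *
plan((464,284,59.3))"
```

```text
t 15.8 tcp [463.9 283.4 139.7] rpy [ 1.7995e+02 -3.0000e-02 -7.5870e+01] F [ 0.4  0.2 -1.9] w 25.5 j [ 52.  13. -23.  -0. -55. -38.]
 twist 0.0 shift [-0.6 -0.2 80.4]
```

Call:
{"fn": "step_arm", "kwargs": {"commands": [[[0,0,25],0],[[0,0,25],0],[[0,0,14],0],[[0,0,8],0],[[0,0,5],0],[[0,0,3],0],[[0,0,1],0],[[0,0,0],0],[[0,0,0],0]]}}

```text
time_s: 16.92
tcp_pos: [0.4643, 0.2842, 0.0594]
eef_rot: [-180.0, 0.0, -75.9]
contact_force: [0.4, -0.2, -2.0]
gripper_width: 0.0258
```

Call:
{"fn": "step_arm", "kwargs": {"commands": [[[0,0,0],0],[[0,0,0],0],[[0,0,0],0],[[0,0,0],0],[[0,0,0],0],[[0,0,-10],0],[[0,0,-30],0],[[0,0,-30],0],[[0,0,-20],0],[[0,0,0],0],[[0,0,0],0]], "gripper": 0}}

```text
time_s: 18.3
tcp_pos: [0.464, 0.2838, 0.1491]
eef_rot: [180.0, 0.0, -75.9]
contact_force: [-0.4, -0.3, 1.3]
gripper_width: 0.0875
```

```bash
python3 -c "
from h import *
plan((605,-25,150,-75.9))"
```

```text
t 18.3 tcp [464.  283.8 149.1] rpy [ 1.7999e+02  1.0000e-02 -7.5870e+01] F [-0.4 -0.3  1.3] w 87.5 j [ 52.  12. -22.  -0. -56. -38.]
 twist 0.03 shift [333.8 -61.5  -0.9]
```

```bash
python3 - <<'E'
from h import *
a=cap('side','s4.png');b=cap('top','t4.png')
for d,n in((a,'s'),(b,'t')): np.savez('/tmp/%s4.npz'%n,W=pts(d),img=d['img'])
cv2.imwrite('pics/b4.png',cv2.resize(np.hstack([a['img'],b['img']])[:,:,::-1],(800,300),interpolation=cv2.INTER_AREA))
for d in(a,b):
    W=pts(d);Z=W[...,2];m=(Z>.046)&(Z<.062)&(d['img'].sum(2)<150)&(abs(W[...,0]-.6)<.08)&(abs(W[...,1]+.03)<.1)
    n,l,s,_=cv2.connectedComponentsWithStats(m.astype(np.uint8))
    for k in range(1,n):
        if s[k,4]>40:
            p=W[l==k];print(s[k],cv2.minAreaRect((p[:,:2]*1000).astype(np.float32)),np.mean(p,0))
E
```

```text
[227 165  43  14  89] ((592.0919799804688, -29.740989685058594), (8.060445785522461, 122.32415771484375), 15.17074966430664) [ 0.59279702 -0.03244526  0.05318648]
```

View pics/b4.png

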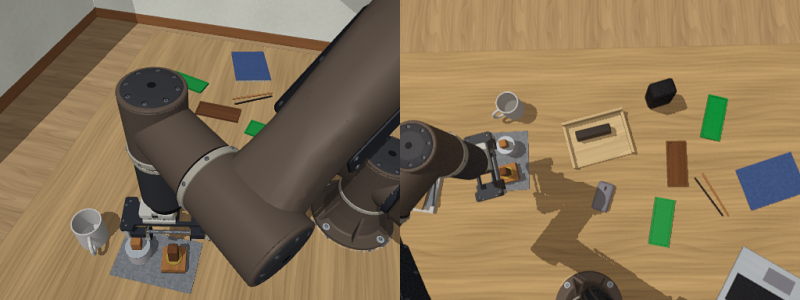

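The tin and the stamp both stand upright on the mat (side view, at about (137,245) and (175,258)). The stapler's ends are worth reading more closely.

```bash
python3 - <<'E'
from h import *
im=cv2.imread('pics/t4.png')
cv2.imwrite('pics/stc.png',cv2.resize(im[145:195,210:290],None,fx=10,fy=10,interpolation=cv2.INTER_CUBIC))
a=np.load('/tmp/t4.npz');W=a['W'];Z=W[...,2]
b=np.zeros(Z.shape,bool);b[145:195,215:285]=1
m=b&(a['img'].sum(2)<150)
n,l,s,_=cv2.connectedComponentsWithStats(m.astype(np.uint8));k=1+np.argmax(s[1:,4]);p=W[l==k];p=p[p[:,2]>.04]
print(s[k],np.percentile(p[:,2],[0,10,50,90,100]),cv2.minAreaRect((p[:,:2]*1000).astype(np.float32)))
p=W[b&(Z>.052)&(Z<.062)];print(cv2.minAreaRect((p[:,:2]*1000).astype(np.float32)))
E
```

```text
[227 165  43  16 158] [0.04000428 0.04451971 0.05240135 0.05668965 0.06033361] ((592.0919799804688, -29.740989685058594), (8.060445785522461, 122.32415771484375), 15.17074966430664)
((604.9149169921875, -24.670814514160156), (32.13988494873047, 126.48869323730469), 13.026453971862793)
```

View pics/stc.png

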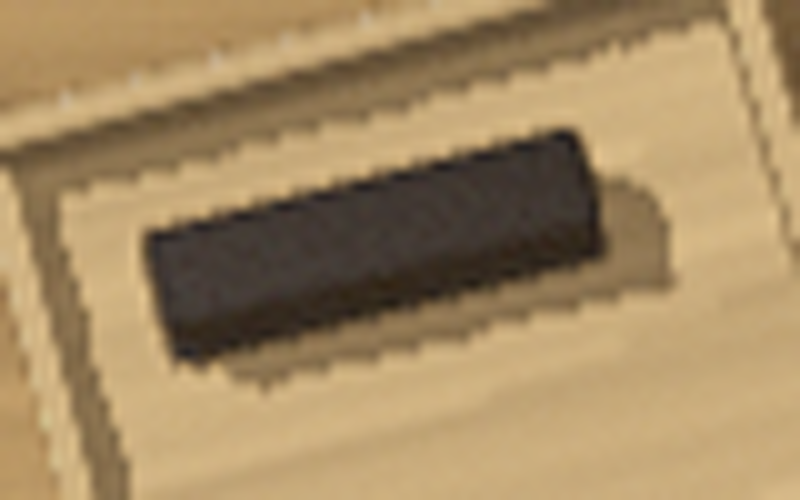

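Call:
{"fn": "step_arm", "kwargs": {"commands": [[[15,-3,0],0],[[33,-6,0],0],[[33,-6,0],0],[[33,-6,0],0],[[33,-6,0],0],[[33,-6,0],0],[[33,-6,0],0],[[33,-6,0],0],[[33,-6,0],0],[[33,-6,0],0],[[22,-5,0],0],[[0,0,0],0],[[0,0,0],0],[[0,0,0],0]], "gripper": 0.42}}

```text
time_s: 20.15
tcp_pos: [0.6056, -0.0243, 0.1491]
eef_rot: [180.0, 0.0, -75.8]
contact_force: [-0.4, -0.4, -0.6]
gripper_width: 0.0505
```

```bash
python3 -c "
from h import *
plan((605,-24.7,31,-75.9))
cap('side','s5.png')"
```

```text
t 20.15 tcp [605.6 -24.3 149.1] rpy [179.99   0.   -75.82] F [-0.4 -0.4 -0.6] w 50.5 j [ 16.  18. -14.  -0. -58.  -2.]
 twist 0.08 shift [  0.2   0.7 118.1]
```

View pics/s5.png

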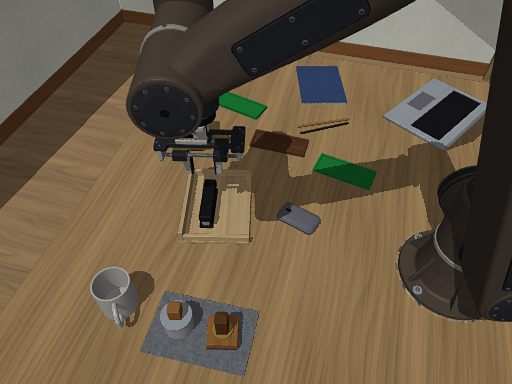

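The jaws are over the stapler at about (200,165), with both objects standing on the mat at (177,318) and (222,330).

Call:
{"fn": "step_arm", "kwargs": {"commands": [[[0,0.7,25],0],[[0,0,25],0],[[0,0,20],0],[[0,0,15],0],[[0,0,12],0],[[0,0,10],0],[[0,0,7],0],[[0,0,4],0],[[0,0,0],0],[[0,0,0],0]]}}

```text
time_s: 21.45
tcp_pos: [0.6056, -0.0249, 0.0315]
eef_rot: [-180.0, -0.0, -75.9]
contact_force: [0.6, -0.6, 1.4]
gripper_width: 0.0511
```

Call:
{"fn": "step_arm", "kwargs": {"commands": [[[0,0,0],0],[[0,0,0],0],[[0,0,0],0],[[0,0,0],0],[[0,0,0],0],[[0,0,0],0]], "gripper": 1, "grip_force": 30}}

```text
time_s: 22.2
tcp_pos: [0.6055, -0.0249, 0.0314]
eef_rot: [-180.0, -0.0, -75.9]
contact_force: [0.5, 1.5, 1.6]
gripper_width: 0.0319
```

Call:
{"fn": "step_arm", "kwargs": {"commands": [[[0,0,-10],0],[[0,0,-20],0],[[0,0,-30],0],[[0,0,-25],0],[[0,0,-10],0],[[0,0,0],0]]}}

```text
time_s: 22.95
tcp_pos: [0.6053, -0.0248, 0.1265]
eef_rot: [-180.0, 0.0, -75.9]
contact_force: [0.2, -0.7, -2.5]
gripper_width: 0.0319
```

```bash
python3 -c "
from h import *
plan((489.4,-328.5,126),(489.4,-328.5,126,-.5))"
```

```text
t 22.95 tcp [605.3 -24.8 126.5] rpy [-1.7996e+02  1.0000e-02 -7.5870e+01] F [ 0.2 -0.7 -2.5] w 31.9 j [ 16.  19. -16.  -0. -55.  -2.]
 twist 0.0 shift [266.2 186.5   0.5]
 twist -75.37 shift [ 0.  0. -0.]
```

Call:
{"fn": "step_arm", "kwargs": {"commands": [[[15,10.5,0],0],[[29,20,0],0],[[29,20,0],0],[[29,20,0],0],[[29,20,0],0],[[29,20,0],0],[[29,20,0],0],[[29,20,0],0],[[29,20,0],0],[[19.2,16,0],0],[[0,0,0],-8],[[0,0,0],-9.6],[[0,0,0],-9.6],[[0,0,0],-9.6],[[0,0,0],-9.6],[[0,0,0],-9.6],[[0,0,0],-9.6],[[0,0,0],-9.8],[[0,0,0],0],[[0,0,0],0]]}}

```text
time_s: 25.45
tcp_pos: [0.4888, -0.3288, 0.1255]
eef_rot: [-180.0, 0.1, -0.7]
contact_force: [-0.8, 0.0, -1.5]
gripper_width: 0.0318
```

```bash
python3 -c "
from h import *
plan((489.4,-328.5,28,-.5))
cap('side','s6.png')"
```

```text
t 25.45 tcp [ 488.8 -328.8  125.5] rpy [-1.7998e+02  6.0000e-02 -7.0000e-01] F [-0.8  0.  -1.5] w 31.8 j [-15.  17. -18.  -0. -55. 104.]
 twist -0.2 shift [ 0.6 -0.3 97.5]
```

View pics/s6.png

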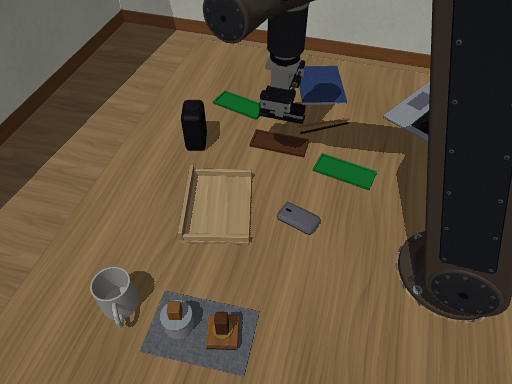

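The gripper is above the tray (at (280,143)), with the stapler held along the tray's length. I'll lower it, then release.

Call:
{"fn": "step_arm", "kwargs": {"commands": [[[0,0,25],0],[[0,0,25],0],[[0,0,18],0],[[0,0,12],0],[[0,0,9],0],[[0,0,5],0],[[0,0,3],0],[[0,0,1],0],[[0,0,0],0],[[0,0,0],0]]}}

```text
time_s: 26.75
tcp_pos: [0.4897, -0.3286, 0.0285]
eef_rot: [180.0, -0.0, -0.5]
contact_force: [0.7, 0.5, -1.8]
gripper_width: 0.032
```

Call:
{"fn": "step_arm", "kwargs": {"commands": [[[0,0,0.8],0],[[0,0,0],0],[[0,0,0],0]]}}

```text
time_s: 27.12
tcp_pos: [0.4895, -0.3286, 0.0274]
eef_rot: [180.0, -0.0, -0.5]
contact_force: [0.0, 0.8, -1.6]
gripper_width: 0.0318
```

Call:
{"fn": "step_arm", "kwargs": {"commands": [[[0,0,0],0],[[0,0,0],0],[[0,0,0],0],[[0,0,0],0],[[0,0,-10],0],[[0,0,-30],0],[[0,0,-40],0],[[0,0,-40],0],[[0,0,0],0],[[0,0,0],0]], "gripper": 0.2}}

```text
time_s: 28.38
tcp_pos: [0.4893, -0.3285, 0.1478]
eef_rot: [-180.0, -0.0, -0.5]
contact_force: [-0.2, 0.3, -0.7]
gripper_width: 0.0704
```

```bash
python3 - <<'E'
from h import *
plan((464,284,150,-75.9))
a=cap('side');b=cap('top')
cv2.imwrite('pics/b7.png',cv2.resize(np.hstack([a['img'],b['img']])[:,:,::-1],(800,300),interpolation=cv2.INTER_AREA))
for d,n in((a,'side'),(b,'top')):
    np.savez('/tmp/7%s.npz'%n,W=pts(d),img=d['img'])
    W=pts(d);Z=W[...,2]
    for nm,c,z0,z1,w in(('stapler',(.489,-.329),.043,.06,.09),('tinknob',(.562,.288),.08,.1,.035),('stampknob',(.464,.284),.08,.1,.035)):
        p=W[(Z>z0)&(Z<z1)&(abs(W[...,0]-c[0])<w)&(abs(W[...,1]-c[1])<min(w,.045))]
        if len(p)>10: print(n,nm,len(p),[np.round(q,1) for q in cv2.minAreaRect((p[:,:2]*1000).astype(np.float32))])
E
```

```text
t 28.38 tcp [ 489.3 -328.5  147.8] rpy [-1.8e+02 -4.0e-02 -4.7e-01] F [-0.2  0.3 -0.7] w 70.4 j [-15.  16. -17.  -0. -57. 104.]
 twist 75.43 shift [-600.2 -124.6   -2.2]
side stapler 376 [array([ 487.6, -326.4]), array([ 35.9, 127.1]), np.float64(85.9)]
side tinknob 187 [array([561.8, 289.1]), array([26.5, 26.3]), np.float64(16.3)]
side stampknob 177 [array([464.4, 285.4]), array([25.5, 25.1]), np.float64(17.6)]
top stapler 198 [array([ 450., -329.]), array([32.9, 52.2]), np.float64(90.0)]
top tinknob 96 [array([561.4, 286.9]), array([25.3, 25.4]), np.float64(12.2)]
top stampknob 99 [array([464.7, 283.2]), array([26.7, 25.1]), np.float64(14.1)]
```

View pics/b7.png

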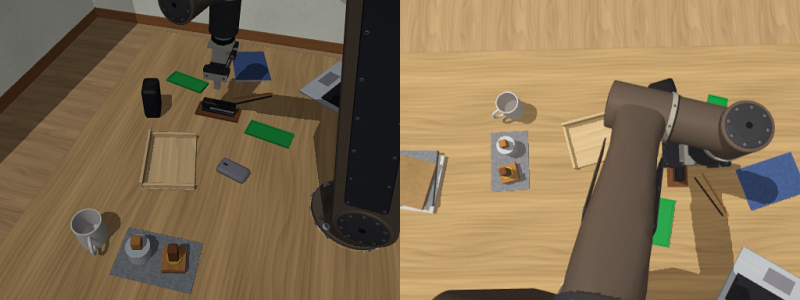

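The stapler lies in the dark tray (side view, (218,107)); the tin and the stamp stand unmoved on the mat. I'll fetch the tin.

Call:
{"fn": "step_arm", "kwargs": {"commands": [[[0,0,0],9.4],[[0,0,0],9.4],[[0,0,0],9.4],[[0,0,0],9.4],[[0,0,0],9.4],[[0,0,0],9.4],[[0,0,0],9.4],[[0,0,0],9.6],[[0,0,0],0]], "gripper": 0}}

```text
time_s: 29.6
tcp_pos: [0.489, -0.3284, 0.1463]
eef_rot: [179.9, 0.1, -75.8]
contact_force: [-0.2, -0.1, -0.8]
gripper_width: 0.0877
```

```bash
python3 -c "
from h import *
plan((562.1,288.1,150))"
```

```text
t 29.6 tcp [ 489.  -328.4  146.3] rpy [ 1.799e+02  6.000e-02 -7.580e+01] F [-0.2 -0.1 -0.8] w 87.7 j [-15.  16. -17.  -0. -57.  29.]
 twist 0.0 shift [-579.8 -222.1   -3.7]
```

Call:
{"fn": "step_arm", "kwargs": {"commands": [[[-20,-8,0],0],[[-36,-13.8,0],0],[[-36,-13.8,0],0],[[-36,-13.8,0],0],[[-36,-13.8,0],0],[[-36,-13.8,0],0],[[-36,-13.8,0],0],[[-36,-13.8,0],0],[[-36,-13.8,0],0],[[-36,-13.8,0],0],[[-36,-13.8,0],0],[[-36,-13.8,0],0],[[-36,-13.8,0],0],[[-36,-13.8,0],0],[[-36,-13.8,0],0],[[-36,-13.8,0],0],[[-20,-7.2,0],0],[[0,0,0],0],[[0,0,0],0]]}}

```text
time_s: 31.98
tcp_pos: [0.5629, 0.2874, 0.147]
eef_rot: [179.9, -0.0, -75.8]
contact_force: [0.9, 0.3, -0.4]
gripper_width: 0.0879
```

```bash
python3 -c "
from h import *
plan((562.1,288.1,60.5,-75.86))"
```

```text
t 31.98 tcp [562.9 287.4 147. ] rpy [ 1.7995e+02 -2.0000e-02 -7.5800e+01] F [ 0.9  0.3 -0.4] w 87.9 j [ 45.  20. -11.  -0. -59. -31.]
 twist 0.06 shift [-0.9  0.6 86.5]
```

Call:
{"fn": "step_arm", "kwargs": {"commands": [[[-0.9,0.6,25],0],[[0,0,25],0],[[0,0,20],0],[[0,0,16],0],[[0,0,0],0],[[0,0,0],0]]}}

```text
time_s: 32.72
tcp_pos: [0.5629, 0.2889, 0.0621]
eef_rot: [-179.9, 0.0, -75.9]
contact_force: [0.2, 0.8, 0.3]
gripper_width: 0.0879
```

Call:
{"fn": "step_arm", "kwargs": {"commands": [[[0,0,0],0],[[0,0,0],0],[[0,0,0],0],[[0,0,0],0],[[0,0,0],0],[[0,0,0],0],[[0,0,0],0],[[0,0,0],0]], "gripper": 1, "grip_force": 25}}

```text
time_s: 33.72
tcp_pos: [0.5624, 0.2888, 0.0613]
eef_rot: [180.0, -0.0, -75.9]
contact_force: [0.5, -0.5, -0.1]
gripper_width: 0.0258
```

Call:
{"fn": "step_arm", "kwargs": {"commands": [[[0,0,-10],0],[[0,0,-20],0],[[0,0,-25],0],[[0,0,-25],0],[[0,0,0],0],[[0,0,0],0]]}}

```text
time_s: 34.48
tcp_pos: [0.562, 0.2886, 0.1409]
eef_rot: [180.0, 0.0, -75.9]
contact_force: [0.6, 0.3, -2.4]
gripper_width: 0.0258
```

```bash
python3 -c "
from h import *
plan((538.1,-10.4,140,-75.86))"
```

```text
t 34.48 tcp [562.  288.6 140.9] rpy [179.96   0.   -75.87] F [ 0.6  0.3 -2.4] w 25.8 j [ 45.  20. -12.  -0. -58. -31.]
 twist -0.01 shift [284.1  96.2   0.9]
```

Call:
{"fn": "step_arm", "kwargs": {"commands": [[[15.1,5.2,0],0],[[33,11,0],0],[[34,11.5,0],0],[[34,11.5,0],0],[[34,11.5,0],0],[[34,11.5,0],0],[[34,11.5,0],0],[[32,11,0],0],[[22,7.5,0],0],[[12,4,0],0],[[0,0,0],0],[[0,0,0],0]]}}

```text
time_s: 35.98
tcp_pos: [0.5386, -0.0098, 0.1412]
eef_rot: [180.0, 0.0, -75.9]
contact_force: [-0.7, -0.0, -2.8]
gripper_width: 0.0261
```

```bash
python3 -c "
from h import *
plan((538.1,-10.4,68.3,-75.86))"
```

```text
t 35.98 tcp [538.6  -9.8 141.2] rpy [179.99   0.   -75.85] F [-0.7 -0.  -2.8] w 26.1 j [ 20.  12. -23.  -0. -55.  -6.]
 twist 0.01 shift [ 0.4  0.6 72.9]
```

Call:
{"fn": "step_arm", "kwargs": {"commands": [[[0.4,0.6,25],0],[[0,0,20],0],[[0,0,12],0],[[0,0,7],0],[[0,0,5],0],[[0,0,3],0],[[0,0,1],0],[[0,0,0],0],[[0,0,0],0]]}}

```text
time_s: 37.1
tcp_pos: [0.5382, -0.0107, 0.0686]
eef_rot: [-180.0, 0.0, -75.9]
contact_force: [-0.2, 0.5, -1.8]
gripper_width: 0.0257
```

Call:
{"fn": "step_arm", "kwargs": {"commands": [[[0,0,0.8],0],[[0,0,0],0],[[0,0,0],0]]}}

```text
time_s: 37.48
tcp_pos: [0.5383, -0.0107, 0.0682]
eef_rot: [-180.0, -0.0, -75.8]
contact_force: [-3.4, 0.9, 5.9]
gripper_width: 0.026
```

Call:
{"fn": "step_arm", "kwargs": {"commands": [[[0,0,0],0],[[0,0,0],0],[[0,0,0],0],[[0,0,0],0],[[0,0,0],0],[[0,0,-10],0],[[0,0,-30],0],[[0,0,-30],0],[[0,0,-15],0],[[0,0,0],0]], "gripper": 0}}

```text
time_s: 38.72
tcp_pos: [0.5386, -0.0105, 0.1536]
eef_rot: [-179.9, 0.0, -75.9]
contact_force: [-0.6, -0.6, -0.7]
gripper_width: 0.0876
```

```bash
python3 -c "
from h import *
plan((464.2,284.2,150,-75.87))"
```

```text
t 38.73 tcp [538.6 -10.5 153.6] rpy [-1.7986e+02  2.0000e-02 -7.5860e+01] F [-0.6 -0.6 -0.7] w 87.6 j [ 20.  11. -23.  -0. -56.  -6.]
 twist 0.01 shift [-3.039e+02  2.000e-01  3.600e+00]
```

Call:
{"fn": "step_arm", "kwargs": {"commands": [[[-18,0,0],0],[[-36,0,0],0],[[-36,0,0],0],[[-36,0,0],0],[[-36,0,0],0],[[-36,0,0],0],[[-36,0,0],0],[[-36,0,0],0],[[-20,0,0],0],[[-14,0,0],0],[[0,0,0],0],[[0,0,0],0]]}}

```text
time_s: 40.22
tcp_pos: [0.4637, 0.2834, 0.1523]
eef_rot: [180.0, -0.0, -75.9]
contact_force: [0.8, -1.2, 0.4]
gripper_width: 0.0875
```

```bash
python3 -c "
from h import *
plan((464.2,284.2,60.5,-75.87))"
```

```text
t 40.23 tcp [463.7 283.4 152.3] rpy [ 1.7997e+02 -2.0000e-02 -7.5890e+01] F [ 0.8 -1.2  0.4] w 87.5 j [ 52.  12. -22.  -0. -56. -38.]
 twist -0.02 shift [-0.6 -0.6 91.8]
```

Call:
{"fn": "step_arm", "kwargs": {"commands": [[[-0.6,-0.6,30],0],[[0,0,25],0],[[0,0,20],0],[[0,0,16],0],[[0,0,0],0],[[0,0,0],0]]}}

```text
time_s: 40.98
tcp_pos: [0.4647, 0.285, 0.0622]
eef_rot: [-180.0, 0.0, -75.9]
contact_force: [-0.5, 0.1, 0.1]
gripper_width: 0.0878
```

Call:
{"fn": "step_arm", "kwargs": {"commands": [[[0,0,0],0],[[0,0,0],0],[[0,0,0],0],[[0,0,0],0],[[0,0,0],0],[[0,0,0],0],[[0,0,0],0],[[0,0,0],0]], "gripper": 1}}

```text
time_s: 41.98
tcp_pos: [0.4642, 0.2848, 0.0615]
eef_rot: [180.0, 0.0, -75.9]
contact_force: [-0.3, 0.4, 0.1]
gripper_width: 0.0256
```

Call:
{"fn": "step_arm", "kwargs": {"commands": [[[0,0,-10],0],[[0,0,-20],0],[[0,0,-25],0],[[0,0,-25],0],[[0,0,0],0],[[0,0,0],0]]}}

```text
time_s: 42.72
tcp_pos: [0.4637, 0.2844, 0.141]
eef_rot: [180.0, -0.0, -75.9]
contact_force: [-0.3, -0.0, -2.8]
gripper_width: 0.0258
```

```bash
python3 -c "
from h import *
plan((558.1,-88.3,140,-75.86))"
```

```text
t 42.73 tcp [463.7 284.4 141. ] rpy [ 1.7995e+02 -1.0000e-02 -7.5880e+01] F [-0.3 -0.  -2.8] w 25.8 j [ 52.  13. -23.  -0. -55. -38.]
 twist -0.02 shift [384.5  -0.4   1. ]
```

A straight move at this height would sweep the stamp over the tin's knob, so I'll lift higher first.

Call:
{"fn": "step_arm", "kwargs": {"commands": [[[0,0,-25],0],[[0,0,-30],0],[[0,0,0],0],[[16.5,0,0],0],[[36,0,0],0],[[36,0,0],0],[[36,0,0],0],[[36,0,0],0],[[36,0,0],0],[[36,0,0],0],[[36,0,0],0],[[36,0,0],0],[[36,0,0],0],[[28,0,0],0],[[16,0,0],0],[[0,0,0],0],[[0,0,0],0]]}}

```text
time_s: 44.85
tcp_pos: [0.5577, -0.0877, 0.196]
eef_rot: [179.9, 0.0, -75.9]
contact_force: [-0.1, -0.3, -1.6]
gripper_width: 0.0259
```

```bash
python3 -c "
from h import *
plan((558.1,-88.6,68.5,-75.86))"
```

```text
t 44.85 tcp [557.7 -87.7 196. ] rpy [ 1.7995e+02  2.0000e-02 -7.5860e+01] F [-0.1 -0.3 -1.6] w 25.9 j [ 11.  12. -16.  -0. -63.   3.]
 twist -0.0 shift [  1.   -0.2 127.5]
```

Call:
{"fn": "step_arm", "kwargs": {"commands": [[[1,-0.2,30],0],[[0,0,30],0],[[0,0,25],0],[[0,0,18],0],[[0,0,11],0],[[0,0,6],0],[[0,0,4],0],[[0,0,2.5],0],[[0,0,1],0],[[0,0,0],0],[[0,0,0],0]]}}

```text
time_s: 46.22
tcp_pos: [0.5588, -0.089, 0.0693]
eef_rot: [-180.0, -0.0, -75.9]
contact_force: [0.3, 0.1, -2.0]
gripper_width: 0.0259
```

Call:
{"fn": "step_arm", "kwargs": {"commands": [[[0,0,1],0],[[0,0,0],0],[[0,0,0],0]]}}

```text
time_s: 46.6
tcp_pos: [0.5589, -0.0889, 0.0686]
eef_rot: [-180.0, -0.0, -75.8]
contact_force: [-1.7, 1.7, 4.8]
gripper_width: 0.0263
```

Call:
{"fn": "step_arm", "kwargs": {"commands": [[[0,0,0],0],[[0,0,0],0],[[0,0,0],0],[[0,0,0],0],[[0,0,0],0],[[0,0,-10],0],[[0,0,-30],0],[[0,0,-40],0],[[0,0,-40],0],[[0,0,0],0]], "gripper": 0}}

```text
time_s: 47.85
tcp_pos: [0.5608, -0.0889, 0.1925]
eef_rot: [-179.6, -0.1, -75.8]
contact_force: [-0.8, -0.1, -0.9]
gripper_width: 0.0873
```

Call:
{"fn": "step_arm", "kwargs": {"commands": [[[-20,0,0],0],[[-40,0,0],0],[[-40,0,0],0],[[-40,0,0],0],[[-40,0,0],0],[[-40,0,0],0],[[-40,0,0],0],[[-40,0,0],0],[[-40,0,0],0],[[-40,0,0],0],[[-20,0,0],0],[[0,0,0],0],[[0,0,0],0]]}}

```text
time_s: 49.48
tcp_pos: [0.4608, 0.2982, 0.1879]
eef_rot: [180.0, -0.0, -75.9]
contact_force: [0.1, -0.1, -1.1]
gripper_width: 0.0878
```

```bash
python3 - <<'E'
from h import *
plan()
a=cap('side');b=cap('top')
cv2.imwrite('pics/b9.png',cv2.resize(np.hstack([a['img'],b['img']])[:,:,::-1],(800,300),interpolation=cv2.INTER_AREA))
for d,n in((a,'side'),(b,'top')):
    W0=np.load('/tmp/%s0.npz'%n)['W']
    for lab,W in(('start',W0),('now',pts(d))):
      Z=W[...,2]
      for nm,c,z0,z1,w,h in(('stapler',(.489,-.329),.043,.06,.09,.045),('tinknob',(.538,-.0105),.08,.11,.035,.035),('stampknob',(.558,-.0885),.08,.11,.035,.035),('stampblk',(.558,-.0885),.03,.04,.045,.045),('mug',(.7,.28),.06,.1,.06,.07),('spk',(.73,-.266),.11,.14,.08,.08),('mouse',(.375,-.056),.008,.03,.08,.08)):
        p=W[(Z>z0)&(Z<z1)&(abs(W[...,0]-c[0])<w)&(abs(W[...,1]-c[1])<h)]
        if len(p)>10: print(n,lab,nm,len(p),[np.round(q,1).tolist() for q in cv2.minAreaRect((p[:,:2]*1000).astype(np.float32))])
E
```

```text
t 49.48 tcp [460.8 298.2 187.9] rpy [ 1.7997e+02 -2.0000e-02 -7.5870e+01] F [ 0.1 -0.1 -1.1] w 87.8 j [ 53.  10. -19.  -0. -61. -39.]
side start tinknob 130 [[536.4, -8.6], [24.4, 26.1], 16.9]
side start stampknob 110 [[557.5, -87.3], [23.2, 29.7], 17.4]
side start stampblk 216 [[557.8, -87.7], [63.7, 65.1], 14.6]
side start mug 889 [[696.2, 280.7], [79.7, 103.9], 65.6]
side start spk 488 [[731.5, -262.3], [59.4, 89.8], 16.1]
side start mouse 808 [[374.7, -54.2], [60.1, 104.8], 72.8]
side now stapler 374 [[487.6, -328.0], [37.0, 126.8], 89.0]
side now mug 883 [[696.5, 280.9], [79.1, 104.0], 64.5]
top start tinknob 99 [[537.9, -10.5], [26.8, 25.2], 13.7]
top start stampknob 96 [[557.4, -88.6], [26.0, 25.4], 15.5]
top start stampblk 327 [[564.4, -87.0], [78.0, 63.4], 14.3]
top start mug 410 [[706.0, 284.8], [78.6, 99.7], 1.8]
top start spk 734 [[732.4, -266.3], [61.1, 89.2], 16.6]
top start mouse 787 [[374.2, -55.6], [60.0, 104.6], 71.8]
top now stapler 554 [[488.2, -329.3], [32.6, 128.5], 88.9]
top now tinknob 100 [[537.6, -11.3], [25.6, 26.1], 16.2]
top now stampknob 96 [[558.2, -90.0], [25.4, 26.0], 18.4]
top now stampblk 325 [[558.5, -90.1], [64.8, 63.7], 14.3]
top now mug 405 [[705.8, 284.7], [79.3, 100.2], 1.7]
top now spk 738 [[731.1, -266.6], [61.3, 91.5], 12.2]
top now mouse 789 [[374.2, -55.5], [60.0, 104.8], 71.9]
```

View pics/b9.png

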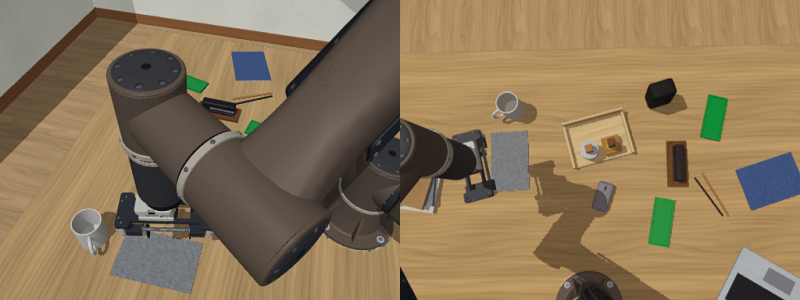

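Everything is in place: the tin and the stamp are within 2 mm of their starts, and the stapler is within 1.5 mm of the tray centre. I'm handing the job in.

```bash
python3 -c "
from h import *
close_job()"
```

```text
the job is handed in; nothing more can be done
```

The job is done and handed in at about 50 s of the 142 s allowed. I moved the tin and then the stamp onto the mat and laid the stapler in the dark pen tray. Then I put the tin and the stamp back in the organiser.

Results from the last top-camera pictures:

| Item | Distance off | Angle |
|---|---|---|
| Tin | about 1 mm from its start | upright |
| Stamp | about 1.5 mm from its start | block at 14.3°, organiser at 14.1° |
| Stapler | about 1.5 mm from the tray centre | about 1° off the tray's length |

- **Mug and mouse:** both measured unmoved.
- **Speaker:** its centre agrees within about 1.5 mm, but its fitted angle read 12° instead of 16.6° at the start. I took this as measurement noise because the arm never came near it.
- **Side camera:** it confirmed the stapler and the mug. The arm hid the organiser from it, so the final tin and stamp positions rest on the top view alone.
- **Gripper:** open and clear of everything at hand-in. The contact force was about 1 N, which is the sensor's noise level.

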